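Pack the hexagonal parts tins and shut the tray gate

TASK

Slide the two hexagonal tins that stand on the open part of the white sorting tray fully home into its walled end, so that all three hexagonal tins are close-packed flat there with their flat faces touching; then swing the tray's gate fully shut behind them. The lids are loose, so keep the tins flat on the tray without lifting or tipping them, and leave the round tin and everything else on the bench where it is.

Things in the scene. Friction and masses are not known exactly. Their poses are not given: they have to be found in the camera images.
- tray: fixed white open-fronted sorting tray: a board 300 mm (x) by 440 mm (y), 8 mm thick. Its +y end has aluminium side walls 12 mm high above the board, 210 mm apart from y = 0 to -55 mm, then flared to 265 mm at y = -105; an end wall 20 mm high with a half-hexagon step in its middle; open towards local -y. Origin: under the middle of the end wall's inner face, at bench height; board top at z = +8 mm, reaching y = -425 mm.
- pocket (a point): middle of the walled end at board height: tray x = 0, y = -50, z = 8 mm. The step reaches y = -35 mm, has sloping sides and is 41 mm wide at its front. Close-packed: one tin on each side of the step with a flat against the end wall, at about tray x = -62 and +62, y = -36 mm, and the third nested between them in front of the step at about x = 0, y = -72 mm, flat to flat with both.
- tin_a: plain aluminium hexagonal tin with a flat hexagonal lid and a dark seam: 72 mm across flats, 83 mm across corners, 48 mm tall, about 0.3 kg. Origin: centre of its underside, z up. Flat faces look along its own +y and -y and every 60 degrees from there; corners point along its own +x and -x and every 60 degrees. All alike; smooth (friction 0.4).
- tin_b: as tin_a. At the start tin_a already stands home on the -x side of the step, within 2 mm and square.
- tin_c: as tin_a. At the start tin_b and tin_c (either way round) stand on the tray's open floor, one at tray x 50 to 80, y -180 to -150 mm, the other behind it at x -50 to -25, y -285 to -240 mm, each with a flat facing within about 15 degrees of the tray's +y.
- gate (a joint): angle (rad) of the tray's gate, an aluminium bar that turns about an upright hinge in front of the +x side wall (tray x = +137, y = -118 mm). 0 = wide open (109 degrees from shut), 1.90 = fully shut against its stop, parallel to the tray's x across the pocket's mouth; grows clockwise seen from above. Light friction, about 1 N at its middle; stays where left. Starts 0 to 0.25.
- gate_hinge (a point): point on the gate's hinge axis at the bar's mid height, 25 mm above the bench. The bar reaches 262 mm from here, is 10 mm thick, and spans 13 to 37 mm above the bench; a black knob, 12 mm in diameter, stands on it 10 mm from its free end (top 53 mm above the bench).
- gate_mid (a point): point in the middle of the gate bar's thickness and height, 100 mm from the hinge axis, 25 mm above the bench. Open, the bar sticks out along the tray's +x side towards -y, slightly outward; push its outer side to shut it. Shut, its inner face is about 5 mm clear of the rear flat of a well packed third tin.
- round_tin: bystander: round aluminium tin, 60 mm in diameter, 37 mm tall, standing on the -y end of the tray. Origin: centre of its underside.
- screwdriver: bystander: screwdriver 170 mm long lying on the blue mat
- phone: bystander: opened phone, 72 x 146 x 10 mm, lying on the mat
- flux_jar: bystander: amber jar 56 mm in diameter, 55 mm tall
- brush: bystander: brush 160 mm long lying on the mat
- duster: bystander: white can 66 mm in diameter, 170 mm tall
- bit_box: bystander: grey open box with three compartments, 90 x 120 x 35 mm

How it is judged:
On the way, in this order (a step that is already met when the one before it is completed fails the run):
1. all three hexagonal tins are close-packed in the walled end of the tray (((horizontal distance between tin_a and tin_b below 0.08 m and horizontal distance between tin_a and tin_c below 0.08 m and y of each of tin_b, tin_c in the frame of tray above -0.046 m and y of tin_a in the frame of tray above -0.085 m) or (horizontal distance between tin_b and tin_a below 0.08 m and horizontal distance between tin_b and tin_c below 0.08 m and y of each of tin_a, tin_c in the frame of tray above -0.046 m and y of tin_b in the frame of tray above -0.085 m) or (horizontal distance between tin_c and tin_a below 0.08 m and horizontal distance between tin_c and tin_b below 0.08 m and y of each of tin_a, tin_b in the frame of tray above -0.046 m and y of tin_c in the frame of tray above -0.085 m))), for 0.2 s.
2. the gate is shut behind them (value of joint gate above 1.84 rad), for 0.2 s.
At the end, for the whole second after the job is handed in: The three hexagonal tins stand flat and still: two home against the end wall (centres within 41 mm of it), the third between them (within 79 mm of it), its centre under 76 mm from both of theirs (72 mm when flats touch); the gate is at rest, shut to within 0.06 rad (joint above 1.84) (((horizontal distance between tin_a and tin_b below 0.076 m and horizontal distance between tin_a and tin_c below 0.076 m and y of each of tin_b, tin_c in the frame of tray above -0.041 m and y of tin_a in the frame of tray above -0.079 m) or (horizontal distance between tin_b and tin_a below 0.076 m and horizontal distance between tin_b and tin_c below 0.076 m and y of each of tin_a, tin_c in the frame of tray above -0.041 m and y of tin_b in the frame of tray above -0.079 m) or (horizontal distance between tin_c and tin_a below 0.076 m and horizontal distance between tin_c and tin_b below 0.076 m and y of each of tin_a, tin_b in the frame of tray above -0.041 m and y of tin_c in the frame of tray above -0.079 m)) and angle between each of tin_a, tin_b, tin_c's own z axis and vertical below 0.06 rad and linear speed of each of tin_a, tin_b, tin_c below 0.02 m/s and z of each of tin_a, tin_b, tin_c in the frame of tray below 0.012 m and value of joint gate above 1.84 rad and velocity of joint gate below 0.05 rad/s).
It fails at once if a hexagonal tin is lifted more than 12 mm off the tray or tipped more than 0.25 rad (z of any of tin_a, tin_b, tin_c in the frame of tray above 0.02 m or angle between any of tin_a, tin_b, tin_c's own z axis and vertical above 0.25 rad).
It fails at once if a bystander is moved more than 40 mm (distance of any of round_tin, screwdriver, phone, flux_jar, brush, duster, bit_box from where it was at the start of the episode above 0.04 m).
It also fails if it takes over 72 s, if anything falls off the work surface, if the arm or the gripper's body presses on something with over 40 N, if the wrist force passes 120 N, or if a joint passes its speed limit or range.

ROBOT

A 6-joint arm with a two-finger parallel gripper is mounted at the origin on the work surface. World frame = base frame: x ahead of the robot, y to its left, z up, the work surface at z = 0. Lengths are in m, angles in rad, forces in N, time in s.
With the tool pointing down it reaches from about 0.25 to 0.85 m from the base axis. Payload 12.5 kg.
Tool frame: the origin (TCP) lies at the very end of the fingers, on their centre line; the grasp point (between the pads) lies 19 mm behind it (grip_point_offset is the z of the grasp point in the tool frame, in m); z points along the fingers, y is the line along which they close (so a half turn about z gives the same grasp; the last joint's range is limited). The gripper opens to 93 mm and grips with 3 to 60 N. Pads are 15 mm wide; open, the fingers measure 128 mm over their backs; the gripper's body (75 mm by 188 mm) begins 65 mm behind the grasp point.
Start: joints at [1.045, 0.351, 1.652, -0, 1.139, -0.085], TCP at [0.235, 0.497, 0.219] pointing down, gripper open.
Joint ranges: [-2.75, 2.75], [-0.79, 2.1], [0.01, 2.65], [-1.57, 4.71], [0.07, 3.14], [-2.87, 2.87]. Speed limits (rad/s): [2.22, 2.22, 2.79, 3.14, 3.14, 3.14].

INTERFACE

Orientations are given as [roll, pitch, yaw] about the fixed x, y, z axes, in that order (R = Rz(yaw) Ry(pitch) Rx(roll)).
In Python, from station import * gives the robot as it stands. The module is installed in compiled form; this text tells all that it offers.
- The arm moves only by the tool send_rows, never from a script. Its argument "plan" is a list of rows, each a list of 7 numbers: the turn, a rotation vector about the tool's x, y, z in rad, then the shift along the tool's x, y, z in m, then the opening, from 0 (shut) to 1 (fully open). In form: [[ax, ay, az, x, y, z, jaw], ...]. A call has 1 to 8 rows; each row is the pose to reach, as a shift and turn from the pose commanded when the call began, along the tool's axes at that moment; what a row does not reach only later rows make up. A row lasts 1/10 s, in which the tool goes at most 50 mm and 8.59 degrees, less where a joint would pass 70% of its speed; a pose out of reach is approached as far as the arm can. A call with a gripper value outside its range is refused whole. The fingers move at their own pace and stop on an object; "squeeze" is the grip in N (left out, the last holds). Time passes only in rows, so rows that repeat a pose let the fingers close. It gives the time, the measured TCP pose, the force, the opening and the grip force at its end, in the units of the state.
- observe(): the state, without advancing time (a new reading comes with each control period).
- read_camera(name): name is "scene" or "top"; returns a dict with "pixels" (420x560x3 uint8, blue, green, red), "range_z" (420x560 float32, m along the optical axis (not along the pixel's ray), 0 where there is no reading), "K" (3x3 intrinsics, pixels), "xyz" and "attitude" of the camera in the world. Camera axes: x right, y down, z forward; pixel columns grow to the right and rows downward; lengths in m; the calibration is good to about 2 mm. A picture is of the moment at which its call begins.
- sign_off(): hands the job in; it is judged then, once.
The state is a dict: "clock": time; "joint_positions": joint angles; "joint_velocities": joint speeds; "joint_efforts": joint torques, N m; "ee_pos": TCP position; "eef_rot": TCP orientation; "contact_force": force on the tool from outside, world axes, zero at the start; "ft_torque": the same for the moment, N m; "gripper_width": finger opening in m; "finger_force": force on a finger pad.
Only numpy, scipy, OpenCV 4.12 (cv2) and the standard library are available. Lean on these libraries where they do the work, as an engineer would, in place of code of your own. Each camera call takes 0.05 s, during which the arm holds its last target. There are 200 camera calls.

## Working session

There is one attempt and no reset: what is moved stays moved. The work goes in short steps, Python scripts to look and compute and a tool call to move; the robot and the scene stay as the last step left them, time stands still between calls to the robot, and variables do not carry over. Pictures are saved under pics/ and viewed, at most 10 in all, crops included, and the job is handed in when it is done.

Besides the shell and the picture viewer there is one more tool, called after "Emit:" as a command line: name --pt "numbers of a row" for each row, then --argument value for the rest. send_rows: Moves the arm, as the interface text tells. Its arguments: {"type":"object","properties":{"plan":{"type":"array"},"squeeze":{"type":"number"}},"required":["plan"]}

```bash
mkdir -p pics; python3 - <<'E'
from station import *
import cv2,numpy as np
s=observe();print({k:np.round(v,3) for k,v in s.items()})
for n in("top","scene"):
    c=read_camera(n);cv2.imwrite(f"pics/{n}0.png",c["pixels"]);np.savez(f"{n}0.npz",**c);print(n,c["K"],c["xyz"],c["attitude"])
E
```

```text
{'clock': np.float64(0.0), 'joint_positions': array([ 1.045,  0.351,  1.652, -0.   ,  1.139, -0.085]), 'joint_velocities': array([-0.002,  0.   , -0.001, -0.   , -0.002, -0.   ]), 'joint_efforts': array([ 1.0000e-03, -4.9732e+01, -2.8525e+01,  7.0000e-02,  2.6000e-02,
       -0.0000e+00]), 'ee_pos': array([0.234, 0.497, 0.218]), 'eef_rot': array([-3.14 , -0.   ,  2.701]), 'contact_force': array([ 0.601,  0.331, -0.727]), 'ft_torque': array([ 0.06 ,  0.021, -0.003]), 'finger_force': np.float64(0.0), 'gripper_width': np.float64(0.093)}
top [[523.14181187   0.         280.63018271]
 [  0.         523.14181187 214.78221794]
 [  0.           0.           1.        ]] [0.34984035 0.01846921 1.64819592] [-3.00998612 -0.00610735 -1.58647362]
scene [[390.53021944   0.         285.49813047]
 [  0.         390.53021944 209.93246273]
 [  0.           0.           1.        ]] [1.19770323 0.05746068 0.74071386] [-2.36361865  0.013033    1.5889927 ]
```

View pics/top0.png

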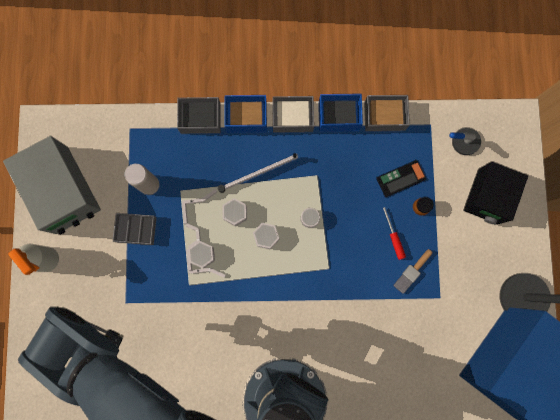

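View pics/scene0.png

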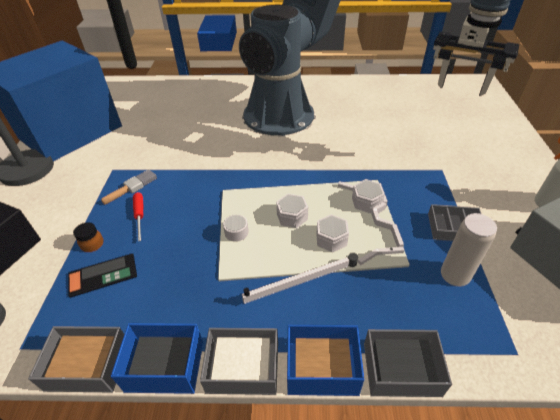

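The top view shows the tray with its walled end at left (world +y, px ~190,205-285). tin_a is home at (200,255), the two loose tins are at (235,212) and (266,235), and the round tin is at (311,217). The gate runs from its hinge at (222,189) to the knob at (295,157). Next I'll measure these.

```bash
cat > h.py <<'E'
import cv2,numpy as np
from scipy.spatial.transform import Rotation as R
def ray(c,uv,z):
    uv=np.asarray(uv,float).reshape(-1,2)
    d=np.c_[uv,np.ones(len(uv))]@np.linalg.inv(c["K"]).T@R.from_euler("xyz",c["attitude"]).as_matrix().T
    return c["xyz"]+d*((z-c["xyz"][2])/d[:,2])[:,None]
def cloud(c):
    v,u=np.mgrid[:420,:560]
    d=np.stack([u,v,np.ones_like(u)],-1)@np.linalg.inv(c["K"]).T*c["range_z"][...,None]
    return d@R.from_euler("xyz",c["attitude"]).as_matrix().T+c["xyz"]
def tins(c,box=None):
    """blobs at tin-lid height: centre, area(mm2), flat normal angle mod 60"""
    P=cloud(c); out=[]
    m=((P[...,2]>.046)&(P[...,2]<.066)&(c["range_z"]>0)).astype(np.uint8)
    if box is not None: m&=((P[...,0]>box[0])&(P[...,0]<box[1])&(P[...,1]>box[2])&(P[...,1]<box[3])).astype(np.uint8)
    m=cv2.morphologyEx(m,cv2.MORPH_OPEN,np.ones((3,3)))
    n,l,s,_=cv2.connectedComponentsWithStats(m)
    for i in range(1,n):
        if s[i,4]<100: continue
        vu=np.argwhere(l==i);X=ray(c,vu[:,::-1],.056)[:,:2];ctr=X.mean(0)
        cn=max(cv2.findContours((l==i).astype(np.uint8),cv2.RETR_EXTERNAL,cv2.CHAIN_APPROX_NONE)[0],key=len).reshape(-1,2)
        q=ray(c,cn,.056)[:,:2]-ctr;r=np.hypot(*q.T);t=np.arctan2(q[:,1],q[:,0])
        # corners where r is max: phase of 6th harmonic
        ph=np.angle(np.sum((r-r.mean())*np.exp(6j*t)))/6
        out.append((ctr,s[i,4],np.rad2deg(ph)%60,np.median(P[l==i][:,2])))
    return out
E
python3 - <<'E'
from h import *
for n in("top","scene"):
    c=dict(np.load(f"{n}0.npz"))
    print(n)
    for t in tins(c,(.2,.75,-.3,.45)): print(np.round(t[0],4),t[1],"corner deg",round(t[2],1),round(t[3],4))
    b=c["pixels"].astype(int);P=cloud(c)
    m=((b[...,2]-b[...,0]>0)&(b.min(-1)>90)).astype(np.uint8)
    X=P
    m&=((X[...,0]>.22)&(X[...,0]<.72)&(X[...,1]>-.25)&(X[...,1]<.4)&(P[...,2]<.03)).astype(np.uint8)
    cn=max(cv2.findContours(m,cv2.RETR_EXTERNAL,cv2.CHAIN_APPROX_NONE)[0],key=cv2.contourArea)
    q=ray(c,cn.reshape(-1,2),.008)[:,:2]
    r=cv2.minAreaRect((q*1000).astype(np.float32));print(r,cv2.boxPoints(r))
    k=(b.max(-1)<60)&(P[...,2]>.03)&(P[...,2]<.065)&(P[...,0]>.4)&(P[...,0]<.72)&(P[...,1]>-.2)&(P[...,1]<.3)
    nn,l,s,ce=cv2.connectedComponentsWithStats(k.astype(np.uint8))
    for i in range(1,nn):
        if s[i,4]>3: print("dark",ce[i],s[i,4],np.round(np.median(P[l==i],0),3),ray(c,ce[i],.053).round(3))
E
```

```text
top
[0.5748 0.1493] 471 corner deg 1.5 0.0547
[0.4991 0.0526] 475 corner deg 16.6 0.0551
[0.445  0.2508] 468 corner deg 5.9 0.0548
((523.7489013671875, 90.73710632324219), (303.2398681640625, 439.1336669921875), 5.645158767700195) [[ 351.26608  294.32465]
 [ 394.4625  -142.67932]
 [ 696.2317  -112.85043]
 [ 653.0353   324.15353]]
dark [221.81818182 188.36363636] 22 [0.649 0.187 0.039] [[0.646 0.186 0.053]]
scene
[0.4504 0.2491] 525 corner deg 7.9 0.0556
[0.5046 0.0514] 573 corner deg 16.9 0.0554
[0.58   0.1476] 666 corner deg 1.9 0.0556
[0.6935 0.4078] 187 corner deg 27.0 0.0559
((541.4974365234375, 93.67092895507812), (333.69580078125, 443.5235900878906), 5.910264015197754) [[ 352.70148  297.07346]
 [ 398.3714  -144.09251]
 [ 730.2934  -109.7316 ]
 [ 684.6235   331.4344 ]]
dark [352.23076923 260.76923077] 13 [0.662 0.188 0.033] [[0.675 0.185 0.053]]
```

```bash
cat >> h.py <<'E'
O=np.array([.5035,.2947]);A=np.deg2rad(5.65)
M=np.array([[np.cos(A),-np.sin(A)],[np.sin(A),np.cos(A)]])
def w(x,y): return O+M@np.array([x,y])/1000
def loc(p): return (M.T@(np.asarray(p)[:2]-O))*1000
def go(s,xy,z,diry=None):
    """row (turn az, shift) from the present pose to world xy,z with tool y at diry deg (mod 180)"""
    Rt=R.from_euler("xyz",s["eef_rot"]).as_matrix()
    cur=np.arctan2(Rt[1,1],Rt[0,1]);t=0
    if diry is not None:
        t=(np.deg2rad(diry)-cur+np.pi/2)%np.pi-np.pi/2
        print("curdir",np.rad2deg(cur).round(1),"alt turn",round(-(t-np.sign(t)*np.pi),3))
    d=Rt.T@(np.r_[xy,z]-s["ee_pos"])
    print("az",round(-t,4),"shift",d.round(4),"loc",loc(s["ee_pos"]).round(1),"z",s["ee_pos"][2].round(4),"F",s["contact_force"].round(1),"w",s["gripper_width"].round(4),"j",s["joint_positions"].round(2),"t",s["clock"].round(2))
E
python3 - <<'E'
from h import *;from station import observe
go(observe(),(.5755,.149),.2,-28.5)
go(observe(),(.5755,.149),.12,-28.5)
E
```

```text
curdir 64.7 alt turn 1.627Traceback (most recent call last):
  File "<stdin>", line 2, in <module>
  File "h.py", line 39, in go
    print("az",round(-t,4),"shift",d.round(4),"loc",loc(s["ee_pos"]).round(1),"z",s["ee_pos"][2].round(4),"F",s["contact_force"].round(1),"w",s["gripper_width"].round(4),"j",s["joint_positions"].round(2),"t",s["clock"].round(2))
                                                                                                                                              ^^^^^^^^^^^^^^^^^^^^^^^^
AttributeError: 'float' object has no attribute 'round'
```

```bash
sed -i 's/    Rt=R.from/    s={k:np.array(v) for k,v in s.items()}\n    Rt=R.from/' h.py
python3 - <<'E'
from h import *;from station import observe
go(observe(),(.5755,.149),.2,-28.5)
E
```

```text
curdir 64.7 alt turn 1.627
az -1.5142 shift [-0.457  -0.1694  0.0183] loc [-247.8  228. ] z 0.2182 F [ 0.2 -0.2 -0.4] w 0.093 j [ 1.05  0.35  1.65 -0.    1.14 -0.08] t 0.1
```

Emit:
send_rows --pt "0 0 1.627 -0.457 -0.169 0.018 1" --pt "0 0 1.627 -0.457 -0.169 0.018 1" --pt "0 0 1.627 -0.457 -0.169 0.018 1" --pt "0 0 1.627 -0.457 -0.169 0.018 1" --pt "0 0 1.627 -0.457 -0.169 0.018 1" --pt "0 0 1.627 -0.457 -0.169 0.018 1" --pt "0 0 1.627 -0.457 -0.169 0.018 1" --pt "0 0 1.627 -0.457 -0.169 0.018 1" --squeeze 12

```text
clock: 0.9
ee_pos: [0.5156, 0.2103, 0.2037]
eef_rot: [-3.141, 0.0, 1.495]
contact_force: [1.5, 0.9, 1.0]
gripper_width: 0.0932
finger_force: 0.0
```

```bash
python3 - <<'E'
from h import *;from station import observe
go(observe(),(.5755,.149),.2,-28.5)
E
```

```text
curdir -4.4 alt turn -2.72
az 0.4211 shift [-0.0565  0.0644  0.0036] loc [  3.8 -85.2] z 0.2037 F [1.5 0.9 1. ] w 0.0932 j [0.3  0.38 1.65 0.   1.11 0.38] t 0.9
```

Emit:
send_rows --pt "0 0 0.421 -0.0565 0.0644 0.0036 1" --pt "0 0 0.421 -0.0565 0.0644 0.0036 1" --pt "0 0 0.421 -0.0565 0.0644 0.0036 1" --pt "0 0 0.421 -0.0565 0.0644 0.084 1" --pt "0 0 0.421 -0.0565 0.0644 0.084 1" --pt "0 0 0.421 -0.0565 0.0644 0.084 1"

```text
clock: 1.5
ee_pos: [0.5724, 0.1506, 0.1158]
eef_rot: [-3.136, 0.005, 1.08]
contact_force: [-0.3, 1.0, 0.9]
gripper_width: 0.0928
finger_force: 0.0
```

```bash
python3 - <<'E'
from h import *;from station import *
go(observe(),(.5755,.149),.034,-28.5)
c=read_camera("scene");cv2.imwrite("pics/s1.png",cv2.resize(c["pixels"][120:320,200:480],(784,560)))
E
```

```text
curdir -28.1 alt turn -3.135
az 0.0062 shift [0.0005 0.004  0.0818] loc [  54.3 -150.2] z 0.1158 F [-0.3  1.   0.9] w 0.0928 j [ 0.18  0.55  1.62 -0.    0.98  0.67] t 1.5
```

View pics/s1.png

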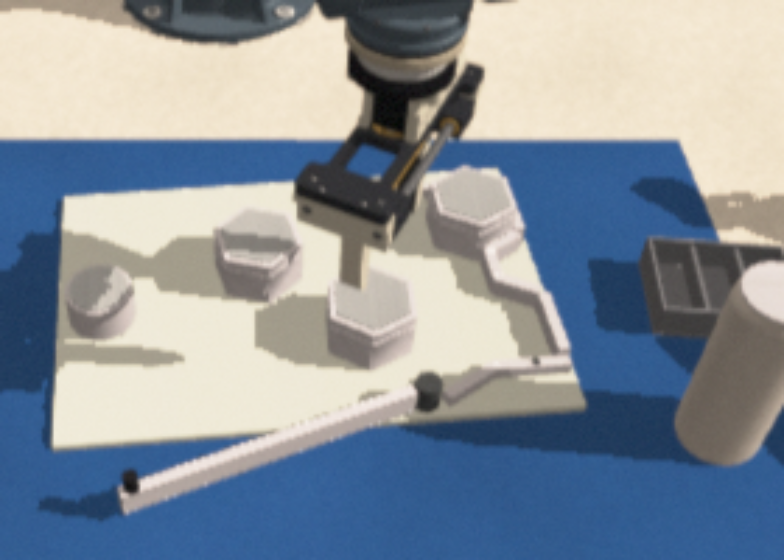

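The picture shows the gripper above the near loose tin (tin at ~370,315 in the crop). The gate bar runs from its hinge at (428,392) to the knob at (130,480). Descending now.

Emit:
send_rows --pt "0 0 0 0 0.003 0.04 1" --pt "0 0 0 0 0.003 0.06 1" --pt "0 0 0 0 0.003 0.08 1" --pt "0 0 0 0 0.003 0.08 1"

```text
clock: 1.95
ee_pos: [0.5773, 0.1498, 0.0397]
eef_rot: [-3.141, 0.001, 1.08]
contact_force: [-0.5, 0.7, -0.5]
gripper_width: 0.0928
finger_force: 0.0
```

Emit:
send_rows --pt "0 0 0 0 0 0 0.85" --pt "0 0 0 0 0 0 0.8" --pt "0 0 0 0 0 0 0.7" --pt "0 0 0 0 0 0 0.7" --pt "0 0 0 0 0 0 0.7" --pt "0 0 0 0 0 0 0.7" --squeeze 10

```text
clock: 2.55
ee_pos: [0.5781, 0.15, 0.0413]
eef_rot: [3.14, -0.001, 1.08]
contact_force: [-2.1, 0.4, 7.7]
gripper_width: 0.0718
finger_force: 10.0
```

```bash
python3 - <<'E'
from h import *;from station import *
s=observe();go(s,w(62,-60),.034,-24.35);print(s["finger_force"])
E
```

```text
curdir -28.1 alt turn 3.076
az -0.066 shift [ 0.077  -0.0492  0.0073] loc [  60.  -151.4] z 0.0413 F [-2.1  0.4  7.7] w 0.0718 j [0.18 0.66 1.65 0.   0.83 0.67] t 2.55
9.98234286904335
```

Emit:
send_rows --pt "0 0 -0.015 0.012 -0.008 0 0.7" --pt "0 0 -0.03 0.025 -0.016 0 0.7" --pt "0 0 -0.045 0.04 -0.026 0 0.7" --pt "0 0 -0.066 0.055 -0.035 0 0.7" --pt "0 0 -0.066 0.068 -0.043 0 0.7" --pt "0 0 -0.066 0.077 -0.049 0 0.7" --pt "0 0 -0.066 0.077 -0.049 0 0.7"

```text
clock: 3.25
ee_pos: [0.5713, 0.2424, 0.0413]
eef_rot: [3.14, -0.002, 1.147]
contact_force: [-0.3, 3.6, 6.5]
gripper_width: 0.0718
finger_force: 10.0
```

```bash
python3 - <<'E'
from h import *;from station import *
s=observe();go(s,w(62,-38),.04,-24.35);print(s["finger_force"])
c=read_camera("scene");cv2.imwrite("pics/s2.png",cv2.resize(c["pixels"][120:320,200:480],(784,560)))
E
```

```text
curdir -24.3 alt turn -3.141
az 0.0009 shift [ 0.0178 -0.0106  0.0013] loc [ 62.3 -58.7] z 0.0413 F [-0.3  3.6  6.5] w 0.0718 j [0.33 0.69 1.58 0.   0.86 0.75] t 3.25
9.980565905570984
```

View pics/s2.png

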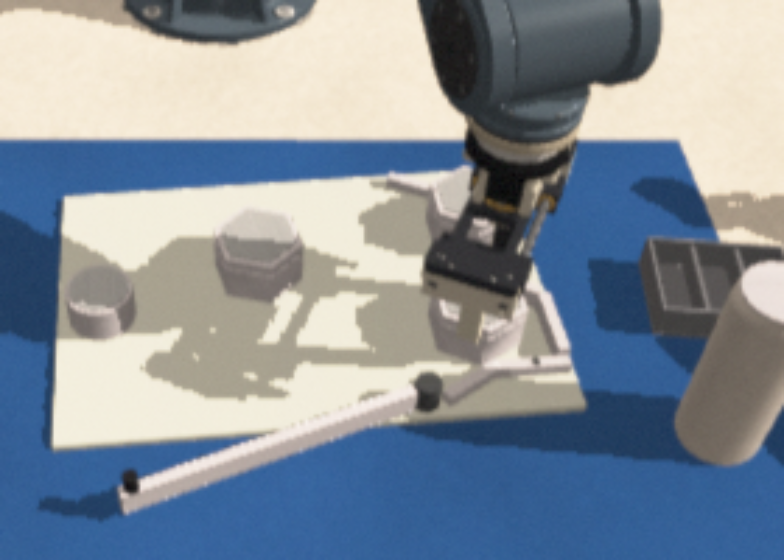

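The gripped tin is now in the pocket mouth (crop ~478,325), flat and next to the +x wall. I'll slide it on in small steps.

Emit:
send_rows --pt "0 0 0 0.005 -0.003 0 0.7" --pt "0 0 0 0.01 -0.006 0 0.7" --pt "0 0 0 0.014 -0.008 0 0.7" --pt "0 0 0 0.014 -0.008 0 0.7"

```text
clock: 3.7
ee_pos: [0.5699, 0.2573, 0.0413]
eef_rot: [3.14, -0.001, 1.146]
contact_force: [-0.3, -1.4, 6.0]
gripper_width: 0.0723
finger_force: 10.0
```

```bash
python3 - <<'E'
from h import *;from station import *
s=observe();go(s,w(62,-38),.04,-24.35);print(s["finger_force"])
E
```

```text
curdir -24.3 alt turn -3.141
az 0.0004 shift [ 0.0048 -0.0032  0.0013] loc [ 62.4 -43.8] z 0.0413 F [-0.3 -1.4  6. ] w 0.0723 j [ 0.35  0.7   1.57 -0.    0.87  0.77] t 3.7
9.979087561368942
```

Emit:
send_rows --pt "0 0 0 0 0 0 1" --pt "0 0 0 0 0 0 1" --pt "0 0 0 0 0 0 1" --pt "0 0 0 0 0 -0.03 1" --pt "0 0 0 0 0 -0.07 1" --pt "0 0 0 0 0 -0.07 1"

```text
clock: 4.3
ee_pos: [0.5715, 0.2577, 0.1148]
eef_rot: [3.136, -0.005, 1.146]
contact_force: [0.1, 0.1, 0.1]
gripper_width: 0.0929
finger_force: 0.0
```

```bash
python3 - <<'E'
from h import *;from station import *
s=observe();go(s,w(62,-120),.11,5.65)
E
```

```text
curdir -24.4 alt turn 2.618
az -0.5236 shift [-0.0673  0.0365  0.0047] loc [ 64.  -43.5] z 0.1148 F [0.1 0.1 0.1] w 0.0929 j [0.35 0.6  1.54 0.   1.   0.77] t 4.3
```

Emit:
send_rows --pt "0 0 -0.1 -0.0673 0.0365 0.004 0.2" --pt "0 0 -0.3 -0.0673 0.0365 0.004 0" --pt "0 0 -0.5236 -0.0673 0.0365 0.004 0" --pt "0 0 -0.5236 -0.0673 0.0365 0.004 0" --pt "0 0 -0.5236 -0.0673 0.0365 0.004 0" --pt "0 0 -0.5236 -0.0673 0.0365 0.004 0" --pt "0 0 -0.5236 -0.0673 0.0365 0.004 0"

```text
clock: 5.0
ee_pos: [0.5744, 0.1806, 0.1056]
eef_rot: [-3.141, 0.0, 1.667]
contact_force: [0.9, -0.0, 0.1]
gripper_width: 0.0416
finger_force: 0.0
```

```bash
python3 - <<'E'
from h import *;from station import *
c=read_camera("top");cv2.imwrite("pics/t3.png",cv2.resize(c["pixels"][130:310,130:340],(700,600)))
for t in tins(c,(.2,.75,-.3,.45)): print(loc(t[0]).round(1),t[1],"corner deg",round(t[2]-5.65,1))
s=observe();go(s,w(62,-108),.02,5.65)
E
```

```text
[ -28.6 -240.4] 483 corner deg 11.6
curdir 5.5 alt turn 3.14
az -0.002 shift [0.0125 0.0026 0.0857] loc [  59.4 -120.5] z 0.1057 F [ 0.5  0.6 -0.1] w 0.0375 j [ 0.23  0.58  1.61 -0.    0.96  0.13] t 5.05
```

View pics/t3.png

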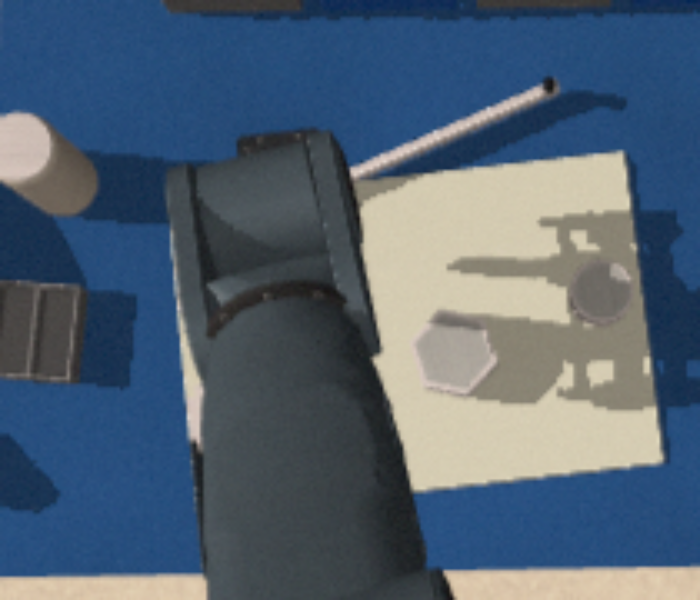

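The arm hides the pocket in this view; the other loose tin is unmoved at (455,350). I'll lower the closed fingers behind tin C and push.

Emit:
send_rows --pt "0 0 0 0 0.0026 0.01 0" --pt "0 0 0 0 0.0026 0.02 0" --pt "0 0 0 0 0.0026 0.035 0" --pt "0 0 0 0 0.0026 0.06 0" --pt "0 0 0 0 0.0026 0.084 0" --pt "0 0 0 0 0.0026 0.084 0"

```text
clock: 5.65
ee_pos: [0.5748, 0.1802, 0.0179]
eef_rot: [-3.135, 0.001, 1.669]
contact_force: [-0.5, 0.1, 0.6]
gripper_width: 0.0006
finger_force: 0.0
```

Emit:
send_rows --pt "0 0 0 0.01 0 0 0" --pt "0 0 0 0.018 0 0 0" --pt "0 0 0 0.022 0 0 0" --pt "0 0 0 0.026 0 0 0" --pt "0 0 0 0.03 0 0 0"

```text
clock: 6.15
ee_pos: [0.5745, 0.211, 0.0225]
eef_rot: [3.14, 0.0, 1.67]
contact_force: [0.5, -2.3, 1.7]
gripper_width: 0.0006
finger_force: 1.2
```

```bash
python3 - <<'E'
from h import *;from station import *
s=observe();go(s,w(62,-80),.022,5.65)
c=read_camera("scene");cv2.imwrite("pics/s4.png",cv2.resize(c["pixels"][170:300,330:440],(660,600)))
E
```

```text
curdir 5.7 alt turn -3.141
az 0.0003 shift [ 0.0103 -0.0004  0.0005] loc [ 62.4 -90.3] z 0.0225 F [ 0.5 -2.3  1.7] w 0.0006 j [ 0.28  0.71  1.61 -0.    0.82  0.18] t 6.15
```

Emit:
send_rows --pt "0 0 0 0.002 0 0 0" --pt "0 0 0 0.004 0 0 0" --pt "0 0 0 0.005 0 0 0" --pt "0 0 0 0.006 0 0 0"

```text
clock: 6.6
ee_pos: [0.5741, 0.216, 0.022]
eef_rot: [3.141, 0.001, 1.67]
contact_force: [3.8, -7.7, 2.2]
gripper_width: 0.0006
finger_force: 4.1
```

Emit:
send_rows --pt "0 0 0 0.001 0 0 0" --pt "0 0 0 0.002 0 0 0"

```text
clock: 6.8
ee_pos: [0.5747, 0.2174, 0.0222]
eef_rot: [3.139, 0.002, 1.67]
contact_force: [8.2, -12.7, 1.1]
gripper_width: 0.0008
finger_force: 6.3
```

```bash
python3 - <<'E'
from h import *;from station import *
s=observe();go(s,w(62,-80),.022,5.65)
E
```

```text
curdir 5.7 alt turn -3.141
az 0.0002 shift [ 0.004  -0.0013  0.0002] loc [ 63.3 -84. ] z 0.0222 F [  8.2 -12.7   1.1] w 0.0008 j [ 0.29  0.71  1.61 -0.    0.82  0.19] t 6.8
```

Emit:
send_rows --pt "0 0 0 -0.015 0 0 0" --pt "0 0 0 -0.03 0 -0.01 0" --pt "0 0 0 -0.06 0 -0.06 0.3" --pt "0 0 0 -0.1 -0.03 -0.09 0.6" --pt "0 0 0.1 -0.154 -0.09 -0.09 1" --pt "0 0 0.33 -0.154 -0.09 -0.09 1" --pt "0 0 0.33 -0.154 -0.09 -0.09 1" --pt "0 0 0.33 -0.154 -0.09 -0.09 1"

```text
clock: 7.6
ee_pos: [0.4987, 0.0552, 0.1128]
eef_rot: [3.141, -0.001, 1.336]
contact_force: [-1.0, 0.2, -0.8]
gripper_width: 0.044
finger_force: 0.0
```

```bash
python3 - <<'E'
from h import *;from station import *
c=read_camera("scene");cv2.imwrite("pics/s5.png",cv2.resize(c["pixels"][170:290,310:430],(600,600),interpolation=cv2.INTER_CUBIC));np.savez("scene5.npz",**c)
c=read_camera("top");cv2.imwrite("pics/t5.png",cv2.resize(c["pixels"][170:300,170:300],(600,600),interpolation=cv2.INTER_CUBIC))
for t in tins(c,(.2,.75,-.3,.45)): print(loc(t[0]).round(1),t[1],"corner deg",round(t[2]-5.65,1))
print(loc((.4988,.0525)))
s=observe();go(s,(.5000,.0520),.036,-13.2)
E
python3 -c "
import cv2,numpy as np
a=cv2.imread('pics/s5.png');b=cv2.imread('pics/t5.png')
cv2.imwrite('pics/m5.png',cv2.resize(np.hstack([a,b]),(800,400)))"
```

```text
[ 60.7 -37.7] 461 corner deg -0.6
[-63.1 -37.8] 488 corner deg -2.0
[ -28.52208669 -240.56063803]
curdir -13.1 alt turn -3.14
az 0.0011 shift [-0.004   0.0015  0.0763] loc [ -27.6 -236.9] z 0.1123 F [ 0.1 -0.3 -0.6] w 0.0519 j [0.02 0.41 1.87 0.   0.86 0.25] t 7.7
```

View pics/m5.png

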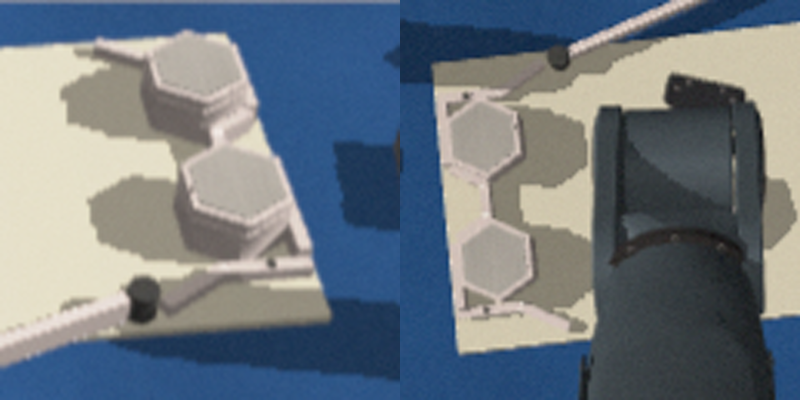

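Both tins read y = -37.7 mm, the same as tin_a which is home, at x = ±62, so tin C is home. Next is tin B.

Emit:
send_rows --pt "0 0 0 -0.004 0.001 0 1" --pt "0 0 0 -0.004 0.001 0 1" --pt "0 0 0 -0.004 0.001 0 1" --pt "0 0 0 -0.004 0.001 0 1" --pt "0 0 0 -0.004 0.001 0.03 1" --pt "0 0 0 -0.004 0.001 0.055 1" --pt "0 0 0 -0.004 0.001 0.074 1" --pt "0 0 0 -0.004 0.001 0.074 1"

```text
clock: 8.5
ee_pos: [0.4977, 0.0524, 0.0359]
eef_rot: [-3.138, 0.001, 1.34]
contact_force: [0.7, -0.8, 0.1]
gripper_width: 0.093
finger_force: 0.0
```

Emit:
send_rows --pt "0 0 0 0 0 0 0.9" --pt "0 0 0 0 0 0 0.8" --pt "0 0 0 0 0 0 0.7" --pt "0 0 0 0 0 0 0.7" --pt "0 0 0 0 0 0 0.7" --pt "0 0 0 0 0 0 0.7" --squeeze 10

```text
clock: 9.1
ee_pos: [0.4997, 0.0524, 0.0388]
eef_rot: [3.14, -0.0, 1.34]
contact_force: [-0.7, -0.4, 6.8]
gripper_width: 0.0723
finger_force: 10.0
```

```bash
python3 - <<'E'
from h import *;from station import *
s=observe();go(s,w(0,-125),.034,-24.35);print(s["finger_force"])
E
```

```text
curdir -13.2 alt turn -2.948
az 0.1937 shift [ 0.1185 -0.0114  0.0048] loc [ -27.6 -240.8] z 0.0388 F [-0.7 -0.4  6.8] w 0.0723 j [ 0.01  0.54  1.91 -0.    0.7   0.24] t 9.1
10.00170573592186
```

Emit:
send_rows --pt "0 0 0.03 0.015 -0.001 0 0.7" --pt "0 0 0.06 0.03 -0.003 0 0.7" --pt "0 0 0.09 0.047 -0.005 0 0.7" --pt "0 0 0.12 0.064 -0.006 0 0.7" --pt "0 0 0.15 0.081 -0.008 0 0.7" --pt "0 0 0.18 0.098 -0.01 0 0.7" --pt "0 0 0.194 0.11 -0.011 0 0.7" --pt "0 0 0.194 0.118 -0.011 0 0.7"

```text
clock: 9.9
ee_pos: [0.5159, 0.1701, 0.0388]
eef_rot: [3.14, -0.0, 1.146]
contact_force: [-1.1, -5.6, 8.5]
gripper_width: 0.0716
finger_force: 10.0
```

Emit:
send_rows --pt "0 0 0 0 0 0 0.7" --pt "0 0 0 0 0 0 1" --pt "0 0 0 0 0 0 1" --pt "0 0 0 0 0 0 1" --pt "0 0 0 0 0 -0.04 1" --pt "0 0 0 0 0 -0.08 1" --pt "0 0 0 0 0 -0.08 1"

```text
clock: 10.6
ee_pos: [0.5179, 0.1701, 0.1224]
eef_rot: [3.136, -0.005, 1.145]
contact_force: [0.5, 0.9, -0.5]
gripper_width: 0.0932
finger_force: 0.0
```

```bash
python3 - <<'E'
from h import *;from station import *
s=observe();go(s,w(0,-185),.115,5.65)
E
```

```text
curdir -24.4 alt turn 2.617
az -0.5242 shift [-0.0527  0.028   0.0073] loc [   2.  -125.4] z 0.1224 F [ 0.5  0.9 -0.5] w 0.0932 j [ 0.23  0.46  1.76 -0.    0.92  0.66] t 10.6
```

Move back behind it, close the fingers, and check the pose from the top.

Emit:
send_rows --pt "0 0 -0.1 -0.0527 0.028 0 0" --pt "0 0 -0.25 -0.0527 0.028 0 0" --pt "0 0 -0.4 -0.0527 0.028 0 0" --pt "0 0 -0.524 -0.0527 0.028 0 0" --pt "0 0 -0.524 -0.0527 0.028 0 0" --pt "0 0 -0.524 -0.0527 0.028 0 0" --pt "0 0 -0.524 -0.0527 0.028 0 0" --pt "0 0 -0.524 -0.0527 0.028 0 0"

```text
clock: 11.4
ee_pos: [0.5191, 0.1102, 0.1177]
eef_rot: [-3.141, 0.0, 1.668]
contact_force: [0.7, 0.2, -0.8]
gripper_width: 0.0332
finger_force: 0.0
```

```bash
python3 - <<'E'
from h import *;from station import *
for n in("top","scene"):
    c=read_camera(n)
    for t in tins(c,(.2,.66,-.3,.35)): print(n,loc(t[0]).round(1),t[1],"corner deg",round(t[2]-5.65,1))
s=observe();go(s,w(0,-185),.022,5.65)
E
```

```text
top [ 60.4 -36.9] 469 corner deg 2.3
top [-62.6 -36.8] 477 corner deg -1.7
scene [-57.8 -40.1] 524 corner deg -0.3
scene [   4.1 -126.7] 593 corner deg -2.6
scene [ 65.4 -40.1] 671 corner deg -0.5
curdir 5.6 alt turn 3.141
az -0.0009 shift [0.0002 0.0026 0.0958] loc [  -2.6 -185.1] z 0.1178 F [-0.8  0.4  0.6] w 0.0256 j [ 0.12  0.45  1.79 -0.    0.9   0.02] t 11.5
```

Emit:
send_rows --pt "0 0 0 0 0.0026 0.02 0" --pt "0 0 0 0 0.0026 0.05 0" --pt "0 0 0 0 0.0026 0.08 0" --pt "0 0 0 0 0.0026 0.095 0" --pt "0 0 0 0 0.0026 0.095 0"

```text
clock: 12.0
ee_pos: [0.5205, 0.1103, 0.0211]
eef_rot: [-3.138, 0.0, 1.669]
contact_force: [0.2, -0.0, 0.5]
gripper_width: 0.0003
finger_force: 0.0
```

Emit:
send_rows --pt "0 0 0 0.01 0 0 0" --pt "0 0 0 0.018 0 0 0" --pt "0 0 0 0.026 0 0 0" --pt "0 0 0 0.034 0 0 0" --pt "0 0 0 0.042 0 0 0" --pt "0 0 0 0.05 0 0 0" --pt "0 0 0 0.055 0 0 0" --pt "0 0 0 0.056 0 0 0"

```text
clock: 12.8
ee_pos: [0.5162, 0.1667, 0.0229]
eef_rot: [3.142, -0.0, 1.67]
contact_force: [0.9, -2.4, 1.4]
gripper_width: 0.0005
finger_force: 1.1
```

```bash
python3 - <<'E'
from h import *;from station import *
s=observe();go(s,w(0,-120),.022,5.65)
E
```

```text
curdir 5.7 alt turn -3.141
az 0.0006 shift [0.0086 0.     0.0009] loc [  -0.  -128.6] z 0.0229 F [ 0.9 -2.4  1.4] w 0.0005 j [0.23 0.62 1.8  0.   0.72 0.13] t 12.8
```

Emit:
send_rows --pt "0 0 0 0.002 0 0 0" --pt "0 0 0 0.004 0 0 0" --pt "0 0 0 0.006 0 0 0" --pt "0 0 0 0.007 0 0 0"

```text
clock: 13.2
ee_pos: [0.5156, 0.1732, 0.0228]
eef_rot: [-3.142, 0.0, 1.669]
contact_force: [1.5, -3.2, 0.9]
gripper_width: 0.0002
finger_force: 1.4
```

Emit:
send_rows --pt "0 0 0 0.001 0 0 0" --pt "0 0 0 0.002 0 0 0"

```text
clock: 13.4
ee_pos: [0.5155, 0.175, 0.0228]
eef_rot: [3.141, 0.0, 1.669]
contact_force: [0.6, -4.8, 1.6]
gripper_width: 0.0
finger_force: 2.4
```

```bash
python3 - <<'E'
from h import *;from station import *
s=observe();go(s,w(0,-120),.022,5.65)
for n in("top","scene"):
    c=read_camera(n)
    for t in tins(c,(.2,.66,-.3,.35)): print(n,loc(t[0]).round(1),t[1],"corner deg",round(t[2]-5.65,1))
E
```

```text
curdir 5.6 alt turn 3.142
az -0.0 shift [ 0.0003 -0.0001  0.0008] loc [ 1.000e-01 -1.203e+02] z 0.0228 F [ 0.6 -4.8  1.6] w 0.0 j [ 0.24  0.62  1.8  -0.    0.72  0.14] t 13.4
scene [ 19.  -38.1] 1155 corner deg 1.8
```

Emit:
send_rows --pt "0 0 0 0.001 0 0 0" --pt "0 0 0 0.0015 0 0 0" --pt "0 0 0 0.002 0 0 0"

```text
clock: 13.8
ee_pos: [0.5155, 0.1767, 0.0229]
eef_rot: [3.141, 0.001, 1.67]
contact_force: [4.9, -7.0, -0.8]
gripper_width: 0.0004
finger_force: 3.9
```

Emit:
send_rows --pt "0 0 0 0.0005 0 0 0" --pt "0 0 0 0.001 0 0 0"

```text
clock: 14.0
ee_pos: [0.5157, 0.1772, 0.023]
eef_rot: [3.141, 0.001, 1.67]
contact_force: [3.9, -14.4, 1.5]
gripper_width: 0.0006
finger_force: 7.4
```

```bash
python3 - <<'E'
from h import *;from station import *
s=observe();go(s,w(0,-120),.022,5.65)
E
```

```text
curdir 5.7 alt turn -3.141
az 0.0005 shift [-0.0019 -0.0005  0.001 ] loc [   0.5 -118.1] z 0.023 F [  3.9 -14.4   1.5] w 0.0006 j [ 0.25  0.62  1.8  -0.    0.72  0.15] t 14.0
```

Emit:
send_rows --pt "0 0 0 -0.015 0 0 0" --pt "0 0 0 -0.03 0 -0.01 0" --pt "0 0 0 -0.06 0 -0.05 0" --pt "0 0 0 -0.1 0.03 -0.1 0" --pt "0 0 0 -0.137 0.08 -0.1 0" --pt "0 0 0 -0.137 0.13 -0.1 0" --pt "0 0 0 -0.137 0.18 -0.1 0" --pt "0 0 0 -0.137 0.22 -0.1 0"

```text
clock: 14.8
ee_pos: [0.7366, 0.0606, 0.1242]
eef_rot: [3.141, -0.0, 1.668]
contact_force: [-0.3, -0.1, 0.4]
gripper_width: 0.0005
finger_force: 0.0
```

```bash
python3 - <<'E'
from h import *;from station import *
c=read_camera("top");cv2.imwrite("pics/t6.png",cv2.resize(c["pixels"][130:310,130:370],(800,600),interpolation=cv2.INTER_CUBIC))
for t in tins(c,(.2,.66,-.3,.35)): print(loc(t[0]).round(1),t[1],"corner deg",round(t[2]-5.65,1))
c0=dict(np.load("top0.npz"));b=c0["pixels"].astype(int)
for n,cc in(("top0",c0),("now",c)):
    b=cc["pixels"][145:170,280:310].max(-1); v,u=np.argwhere(b<50).mean(0); print(n,(b<50).sum(),"knob",loc(ray(cc,(u+280,v+145),.05)[0]).round(1))
    m=cloud(cc);m=((m[...,2]>.03)&(m[...,2]<.045)&(m[...,0]<.62)&(m[...,0]>.5)&(m[...,1]<-.03)&(m[...,1]>-.13));v,u=np.argwhere(m).mean(0);print("round",m.sum(),loc(ray(cc,(u,v),.045)[0]).round(1))
s=observe();go(s,w(215,-255),.12,115)
E
```

```text
[  8.  -50.1] 1243 corner deg 15.4
top0 10 knob [ 210.7 -357.2]
round 150 [  12.6 -382.3]
now 6 knob [ 211.5 -358.2]
round 174 [  12.9 -381.9]
curdir 5.6 alt turn -1.91
az 1.2315 shift [ 0.0009 -0.0003  0.0034] loc [ 215.3 -255.9] z 0.1234 F [ 1.5 -1.3  0.6] w 0.0006 j [ 0.02  0.8   1.14  0.    1.19 -0.08] t 14.85
```

View pics/t6.png

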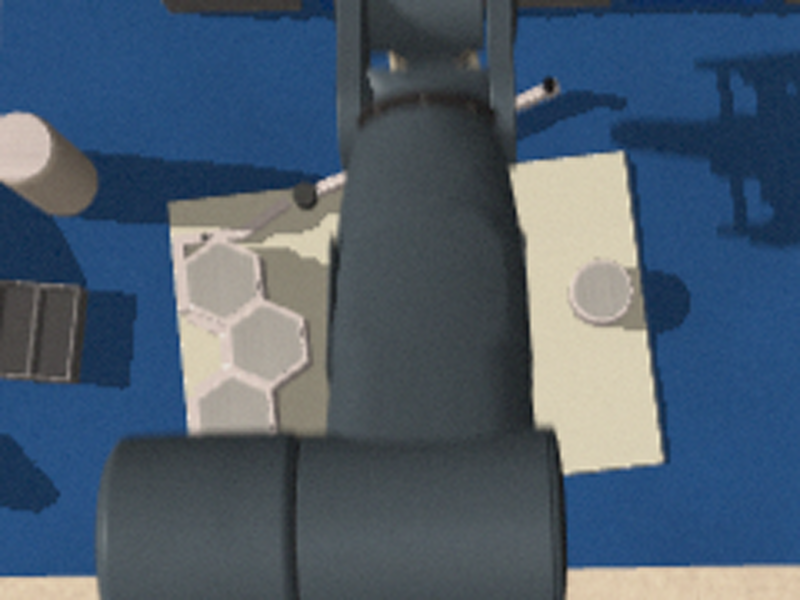

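The tins are close-packed at (222,278), (265,343) and (235,405), and the round tin hasn't moved. Now I'll turn the closed fingers parallel to the gate and lower them on its outer side.

Emit:
send_rows --pt "0 0 -0.15 0 0 0 0" --pt "0 0 -0.3 0 0 0 0" --pt "0 0 -0.45 0 0 0 0" --pt "0 0 -0.6 0 0 0 0" --pt "0 0 -0.75 0 0 0 0" --pt "0 0 -0.9 0 0 0 0" --pt "0 0 -1.05 0 0 0 0" --pt "0 0 -1.1 0 0 0 0"

```text
clock: 15.65
ee_pos: [0.7345, 0.0615, 0.1234]
eef_rot: [3.141, -0.0, 2.774]
contact_force: [0.7, 0.4, -0.1]
gripper_width: 0.0006
finger_force: 0.0
```

Emit:
send_rows --pt "0 0 -0.15 0 0 0 0" --pt "0 0 -0.3 0 0 0 0" --pt "0 0 -0.45 0 0 0 0" --pt "0 0 -0.6 0 0 0 0" --pt "0 0 -0.75 0 0 0.03 0" --pt "0 0 -0.77 0 0 0.06 0" --pt "0 0 -0.77 0 0 0.09 0" --pt "0 0 -0.77 0 0 0.1 0"

```text
clock: 16.45
ee_pos: [0.7329, 0.0616, 0.02]
eef_rot: [3.14, -0.004, -2.744]
contact_force: [-0.3, 0.3, -0.3]
gripper_width: 0.0004
finger_force: 0.0
```

```bash
cat >> h.py <<'E'
def arc(s,ths,r=150,off=15):
    """rows that carry the pusher (off mm outside the bar's middle) along gate angles ths"""
    s={k:np.array(v) for k,v in s.items()}
    Rt=R.from_euler("xyz",s["eef_rot"]).as_matrix();cur=np.arctan2(Rt[1,0],Rt[0,0])
    for th in ths:
        a=np.deg2rad(-71)-th
        p=np.array([137,-118])+r*np.array([np.cos(a),np.sin(a)])+off*np.array([-np.sin(a),np.cos(a)])
        t=(a-np.pi/2+A-cur+np.pi)%(2*np.pi)-np.pi
        d=Rt.T@(np.r_[w(*p),.022]-s["ee_pos"])
        print(round(th,2),[0,0,round(-t,3)]+list(d.round(3)))
    print("loc",loc(s["ee_pos"]).round(1),s["ee_pos"][2],"F",s["contact_force"].round(1),"w",s["gripper_width"],"j",s["joint_positions"].round(2),s["clock"])
E
python3 - <<'E'
from h import *;from station import *
arc(observe(),[0,.08,.16,.24,.32,.4,.48,.56])
E
```

```text
0 [0, 0, np.float64(-0.033), np.float64(0.005), np.float64(0.001), np.float64(-0.002)]
0.08 [0, 0, np.float64(0.047), np.float64(0.017), np.float64(0.0), np.float64(-0.002)]
0.16 [0, 0, np.float64(0.127), np.float64(0.029), np.float64(-0.0), np.float64(-0.002)]
0.24 [0, 0, np.float64(0.207), np.float64(0.041), np.float64(0.001), np.float64(-0.002)]
0.32 [0, 0, np.float64(0.287), np.float64(0.053), np.float64(0.003), np.float64(-0.002)]
0.4 [0, 0, np.float64(0.367), np.float64(0.065), np.float64(0.005), np.float64(-0.002)]
0.48 [0, 0, np.float64(0.447), np.float64(0.076), np.float64(0.009), np.float64(-0.002)]
0.56 [0, 0, np.float64(0.527), np.float64(0.088), np.float64(0.013), np.float64(-0.002)]
loc [ 205.4 -254.6] 0.02001266843154157 F [-0.3  0.3 -0.3] w 0.00043153420962249766 j [ 0.02  0.9   1.21  0.    1.03 -1.95] 16.45
```

Emit:
send_rows --pt "0 0 0 0.005 0.001 0 0" --pt "0 0 0.05 0.017 0 0 0" --pt "0 0 0.13 0.029 0 0 0" --pt "0 0 0.21 0.041 0.001 0 0" --pt "0 0 0.21 0.041 0.001 0 0"

```text
clock: 16.95
ee_pos: [0.6965, 0.0469, 0.025]
eef_rot: [-3.141, 0.002, -2.956]
contact_force: [-0.4, -0.2, 0.4]
gripper_width: 0.0004
finger_force: 0.0
```

```bash
python3 - <<'E'
from h import *;from station import *
arc(observe(),np.arange(.24,1.04,.1))
E
```

```text
0.24 [0, 0, np.float64(-0.004), np.float64(0.002), np.float64(-0.0), np.float64(0.003)]
0.34 [0, 0, np.float64(0.096), np.float64(0.017), np.float64(-0.001), np.float64(0.003)]
0.44 [0, 0, np.float64(0.196), np.float64(0.032), np.float64(-0.0), np.float64(0.003)]
0.54 [0, 0, np.float64(0.296), np.float64(0.047), np.float64(0.002), np.float64(0.003)]
0.64 [0, 0, np.float64(0.396), np.float64(0.062), np.float64(0.006), np.float64(0.003)]
0.74 [0, 0, np.float64(0.496), np.float64(0.076), np.float64(0.011), np.float64(0.003)]
0.84 [0, 0, np.float64(0.596), np.float64(0.089), np.float64(0.017), np.float64(0.003)]
0.94 [0, 0, np.float64(0.696), np.float64(0.102), np.float64(0.025), np.float64(0.003)]
loc [ 167.7 -265.6] 0.025039447749725437 F [-0.4 -0.2  0.4] w 0.00041042230883083533 j [ 0.    0.83  1.35  0.    0.96 -1.76] 16.95
```

Emit:
send_rows --pt "0 0 0.1 0.017 -0.001 0.002 0" --pt "0 0 0.196 0.032 0 0.003 0" --pt "0 0 0.296 0.047 0.002 0.003 0" --pt "0 0 0.396 0.062 0.006 0.003 0" --pt "0 0 0.496 0.076 0.011 0.003 0" --pt "0 0 0.596 0.089 0.017 0.003 0" --pt "0 0 0.596 0.089 0.017 0.003 0"

```text
clock: 17.65
ee_pos: [0.6059, 0.048, 0.021]
eef_rot: [3.141, 0.001, 2.734]
contact_force: [0.6, 0.3, 0.1]
gripper_width: 0.0002
finger_force: 0.0
```

```bash
python3 - <<'E'
from h import *;from station import *
arc(observe(),np.arange(.84,1.6,.1))
c=read_camera("scene");cv2.imwrite("pics/s7.png",cv2.resize(c["pixels"][130:330,200:480],(784,560)))
E
```

```text
0.84 [0, 0, np.float64(0.003), np.float64(0.0), np.float64(-0.001), np.float64(-0.001)]
0.94 [0, 0, np.float64(0.103), np.float64(0.015), np.float64(-0.002), np.float64(-0.001)]
1.04 [0, 0, np.float64(0.203), np.float64(0.03), np.float64(-0.001), np.float64(-0.001)]
1.14 [0, 0, np.float64(0.303), np.float64(0.045), np.float64(0.002), np.float64(-0.001)]
1.24 [0, 0, np.float64(0.403), np.float64(0.06), np.float64(0.005), np.float64(-0.001)]
1.34 [0, 0, np.float64(0.503), np.float64(0.074), np.float64(0.011), np.float64(-0.001)]
1.44 [0, 0, np.float64(0.603), np.float64(0.087), np.float64(0.017), np.float64(-0.001)]
1.54 [0, 0, np.float64(0.703), np.float64(0.1), np.float64(0.025), np.float64(-0.001)]
loc [  77.6 -255.6] 0.02102879029858807 F [0.6 0.3 0.1] w 0.00018511962108214668 j [ 0.    0.71  1.62  0.    0.81 -1.16] 17.65
```

View pics/s7.png

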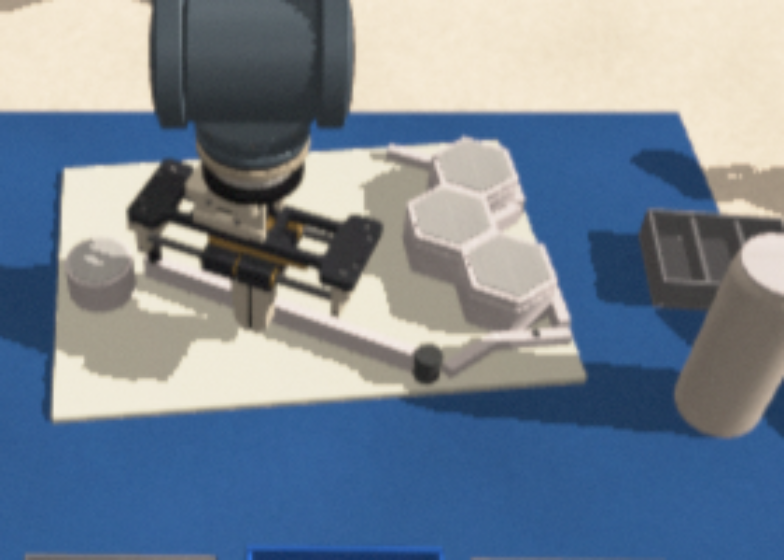

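The gate is swinging as planned: the fingers at (253,310) press its outer side, and the knob at (155,252) cleared the round tin at (100,270). The tins are still packed. Continuing.

Emit:
send_rows --pt "0 0 0.103 0.015 -0.002 0 0" --pt "0 0 0.203 0.03 -0.001 0 0" --pt "0 0 0.303 0.045 0.002 0 0" --pt "0 0 0.403 0.06 0.005 0 0" --pt "0 0 0.503 0.074 0.011 0 0" --pt "0 0 0.603 0.087 0.017 0 0" --pt "0 0 0.703 0.1 0.025 0 0" --pt "0 0 0.703 0.1 0.025 0 0"

```text
clock: 18.5
ee_pos: [0.5248, 0.1112, 0.0203]
eef_rot: [3.141, 0.0, 2.034]
contact_force: [-0.2, -1.0, 0.9]
gripper_width: 0.0006
finger_force: 0.0
```

```bash
python3 - <<'E'
from h import *;from station import *
arc(observe(),[1.54,1.6,1.66,1.72,1.78,1.82,1.86,1.9])
E
```

```text
1.54 [0, 0, np.float64(0.002), np.float64(-0.0), np.float64(-0.001), np.float64(-0.002)]
1.6 [0, 0, np.float64(0.062), np.float64(0.009), np.float64(-0.002), np.float64(-0.002)]
1.66 [0, 0, np.float64(0.122), np.float64(0.018), np.float64(-0.002), np.float64(-0.002)]
1.72 [0, 0, np.float64(0.182), np.float64(0.027), np.float64(-0.001), np.float64(-0.002)]
1.78 [0, 0, np.float64(0.242), np.float64(0.036), np.float64(-0.0), np.float64(-0.002)]
1.82 [0, 0, np.float64(0.282), np.float64(0.042), np.float64(0.001), np.float64(-0.002)]
1.86 [0, 0, np.float64(0.322), np.float64(0.048), np.float64(0.002), np.float64(-0.002)]
1.9 [0, 0, np.float64(0.362), np.float64(0.054), np.float64(0.003), np.float64(-0.002)]
loc [   3.1 -184.7] 0.0203210469295054 F [-0.2 -1.   0.9] w 0.0005638313710399818 j [ 0.12  0.61  1.82  0.    0.71 -0.34] 18.5
```

Emit:
send_rows --pt "0 0 0.062 0.009 -0.002 -0.002 0" --pt "0 0 0.122 0.018 -0.002 -0.002 0" --pt "0 0 0.182 0.027 -0.001 -0.002 0" --pt "0 0 0.242 0.036 0 -0.002 0" --pt "0 0 0.282 0.042 0.001 -0.002 0" --pt "0 0 0.322 0.047 0.002 -0.002 0" --pt "0 0 0.35 0.05 0.003 -0.002 0" --pt "0 0 0.36 0.051 0.003 -0.002 0"

```text
clock: 19.3
ee_pos: [0.5056, 0.1572, 0.0222]
eef_rot: [3.14, -0.0, 1.675]
contact_force: [1.1, -0.4, 0.6]
gripper_width: 0.0006
finger_force: 0.2
```

Emit:
send_rows --pt "0 0 0 0.001 0 0 0" --pt "0 0 0 0.002 0 0 0"

```text
clock: 19.5
ee_pos: [0.5046, 0.1591, 0.0219]
eef_rot: [3.141, 0.0, 1.673]
contact_force: [0.5, -0.7, -0.4]
gripper_width: 0.0007
finger_force: 0.2
```

Emit:
send_rows --pt "0 0 0 0.001 0 0 0" --pt "0 0 0 0.002 0 0 0"

```text
clock: 19.7
ee_pos: [0.5042, 0.1605, 0.0218]
eef_rot: [3.141, 0.001, 1.672]
contact_force: [2.8, -13.1, 2.5]
gripper_width: 0.0005
finger_force: 7.1
```

```bash
python3 - <<'E'
from h import *;from station import *
arc(observe(),[1.9])
E
```

```text
1.9 [0, 0, np.float64(0.0), np.float64(0.0), np.float64(-0.0), np.float64(-0.0)]
loc [ -12.5 -133.6] 0.021840815572364284 F [  2.8 -13.1   2.5] w 0.0005342746945878505 j [ 0.22  0.6   1.84 -0.    0.7   0.12] 19.7
```

The force jumped to 13 N right at the expected stop. I'll hold briefly, back away and check.

Emit:
send_rows --pt "0 0 0 0 0 0 0" --pt "0 0 0 0 0 0 0" --pt "0 0 0 -0.01 0 0 0" --pt "0 0 0 -0.03 0 0 0" --pt "0 0 0 -0.05 0 -0.05 0" --pt "0 0 0 -0.09 0 -0.1 0" --pt "0 0 0 -0.13 0 -0.1 0" --pt "0 0 0 -0.13 0 -0.1 0"

```text
clock: 20.5
ee_pos: [0.5182, 0.0278, 0.1241]
eef_rot: [3.137, 0.001, 1.668]
contact_force: [0.5, 1.6, -1.0]
gripper_width: 0.0005
finger_force: 0.0
```

```bash
python3 - <<'E'
from h import *;from station import *
c=read_camera("top");cv2.imwrite("pics/t8.png",cv2.resize(c["pixels"][160:310,160:360],(800,600),interpolation=cv2.INTER_CUBIC))
c=read_camera("scene");cv2.imwrite("pics/s8.png",cv2.resize(c["pixels"][140:300,220:430],(787,600),interpolation=cv2.INTER_CUBIC))
for n in"ts":
    pass
a=cv2.imread("pics/t8.png");b=cv2.imread("pics/s8.png");cv2.imwrite("pics/m8.png",cv2.resize(np.vstack([a[60:460],cv2.resize(b,(800,600))[60:460]]),(600,600)))
E
```

```text
(no output)
```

View pics/m8.png

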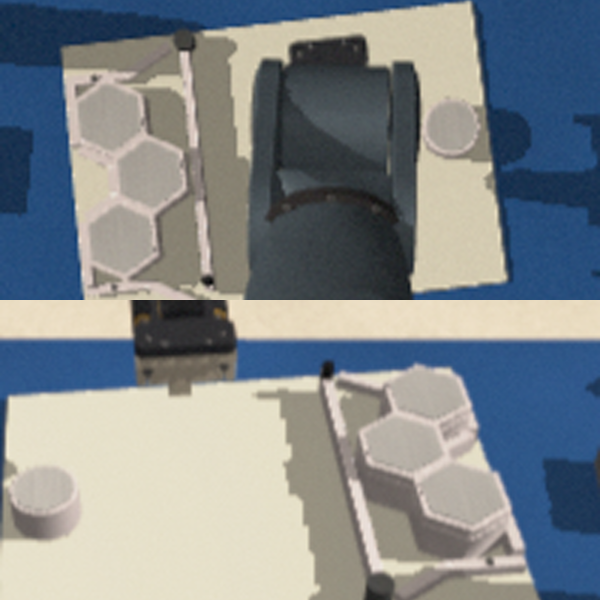

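The gate lies across the mouth, from its hinge at (185,40) to the knob at (207,280), and the tins are packed behind it. A quick numeric check, then I'll hand in.

```bash
python3 - <<'E'
from h import *;from station import *
c=read_camera("top");P=cloud(c)
b=c["pixels"].max(-1);L=(P[...,:2]-O)@M*1000
k=(b<60)&(L[...,0]>-170)&(L[...,0]<160)&(L[...,1]>-140)&(L[...,1]<-95)
n,l,s,ce=cv2.connectedComponentsWithStats(k.astype(np.uint8))
for i in range(1,n):
    if s[i,4]>2: print("dark",s[i,4],loc(ray(c,ce[i],.05)[0]).round(1))
m=((P[...,2]>.046)&(P[...,2]<.066)&(L[...,1]>-115)&(L[...,1]<5)&(abs(L[...,0])<110)).astype(np.uint8)
d=cv2.distanceTransform(m,cv2.DIST_L2,5)
n,l,s,ce=cv2.connectedComponentsWithStats((d>7).astype(np.uint8))
for i in range(1,n): print("tin",s[i,4],loc(ray(c,ce[i],.056)[0]).round(1))
E
```

```text
dark 8 [ 125.9 -123.8]
dark 7 [-116.2 -119. ]
tin 1 [-62.2 -51.8]
```

```bash
python3 - <<'E'
from h import *;from station import *
c=read_camera("top");P=cloud(c);L=(P[...,:2]-O)@M*1000
m=((P[...,2]>.046)&(P[...,2]<.07)&(L[...,1]>-112)&(L[...,1]<8)&(abs(L[...,0])<110)).astype(np.uint8)
m=cv2.morphologyEx(m,cv2.MORPH_CLOSE,np.ones((3,3)))
v,u=np.nonzero(m);X=((ray(c,np.c_[u,v],.056)[:,:2]-O)@M*1000).astype(np.float32)
_,lab,ce=cv2.kmeans(X,3,None,(3,100,.01),10,cv2.KMEANS_PP_CENTERS)
ce=ce[np.argsort(ce[:,0])];print(ce.round(1),len(X),np.hypot(*(ce[1]-ce[0])),np.hypot(*(ce[1]-ce[2])))
E
```

```text
[[-63.9 -36.5]
 [ -1.5 -71.9]
 [ 61.2 -36. ]] 1465 71.73175 72.30873
```

Distances of 71.7 and 72.3 mm confirm the tins are packed flat to flat. Handing in.

```bash
python3 -c "
from station import *
print(sign_off())"
```

```text
the job is handed in; nothing more can be done
None
```

The job is handed in: the three hexagonal tins are close-packed (neighbouring centres measured 71.7 and 72.3 mm apart), the gate is shut against its stop, and the round tin and other bystanders were not touched; no verdict was returned.

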